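Tuck in the flap of the recipe-card box

ROBOT

A 7-joint arm with a two-finger parallel gripper is mounted at the origin on the work surface. World frame = base frame: x ahead of the robot, y to its left, z up, the work surface at z = 0. Lengths are in m, angles in rad, forces in N, time in s.
With the tool pointing down it reaches from about 0.425 to 0.875 m from the base axis. Payload 4.7 kg.
Tool frame: the origin (TCP) lies on the front face of the gripper's body, between the roots of the fingers; the fingertips stand 73 mm ahead of it and the grasp point (between the pads) lies 54 mm ahead of it (r.grasp_offset is the distance from the TCP to the grasp point, in m); z points along the fingers, y is the line along which they close (so a half turn about z gives the same grasp; the last joint's range is limited). The gripper opens to 85 mm and grips with 20 to 120 N. Pads are 22 mm wide; open, the fingers measure 114 mm over their backs; the gripper's body (76 mm by 85 mm) begins 54 mm behind the grasp point. The pads swing forward as they close: fully open they stand 13 mm farther back than shut.
Start: joints at [-1.179, 0.321, -0.07, 1.45, 0.023, 1.371, -0.057], TCP at [0.24, 0.604, 0.304] pointing down, gripper open.
Joint ranges: [-2.86, 2.86], [-0.3, 2.09], [-1.38, 1.24], [0.06, 2.45], [-1.56, 4.7], [0.09, 2.05], [-2.69, 2.69]. Speed limits (rad/s): [2.57, 2.57, 3.14, 3.14, 3.14, 3.14, 3.14].

INTERFACE

Orientations are given as a unit quaternion [x, y, z, w].
In Python, from station import r gives the robot as it stands.
- The arm moves only by the tool arm_command, never from a script. Its argument "targets" is a list of rows, each a list of 4 numbers: the shift along the world's x, y, z in mm, then the turn about the world's z in rad. A call has 1 to 20 rows; each row shifts and turns the commanded pose from where the row before left it; what a row does not reach is not made up. A row lasts 1/10 s, in which the tool goes at most 50 mm and 8.59 degrees, less where a joint would pass 70% of its speed; a pose out of reach is approached as far as the arm can. A call is refused whole if a number of a shift passes 50 or a number of a turn 0.15, either way. A call with a gripper value outside its range is refused whole. "claw" is the opening, from 0 (shut) to 1 (fully open), set as the call begins (left out, the last holds). The fingers move at their own pace and stop on an object; the grip force is fixed at half the most. Time passes only in rows, so rows that do not move let the fingers close. It gives the time, the measured TCP pose, the force, the opening and the grip force at its end, in the units of the state.
- r.get_obs(): the state, without advancing time (a new reading comes with each control period).
- r.read_camera(name): name is "scene" or "top" or "wrist"; returns a dict with "frame" (400x640x3 uint8, red, green, blue), "mtx" (3x3 intrinsics, pixels), "k1" (the pictures are not rectified: a ray, as slopes to the right and down, at radius r is drawn at 1 + k1 r^2 times it, then the intrinsics apply), "world_from_camera" (4x4, takes a point from camera to world coordinates); the wrist camera has in their place "T_tool_cam" (4x4, takes a point from camera to tool coordinates, whose origin is the TCP and whose axes are the flange's). Camera axes: x right, y up, looking along -z (the intrinsics and any distortion apply to the point x, -y, -z); pixel columns grow to the right and rows downward; lengths in m; the calibration is good to about 2 mm. A picture is of the moment at which its call begins: read the wrist's pose just before it. There is no depth.
- r.job_done(): hands the job in; it is judged then, once.
The state is a dict: "time_s": time; "qpos": joint angles; "joint_velocities": joint speeds; "effort": joint torques, N m; "position": TCP position; "tool_rot": TCP orientation; "contact_force": force on the tool from outside, world axes, zero at the start; "wrist_torque": the same for the moment, N m; "grip_width": opening from 0.0 (shut) to 1.0 (fully open); "grasp_force": force on a finger pad.
Only numpy, scipy, OpenCV 4.12 (cv2) and the standard library are available. Lean on these libraries where they do the work, as an engineer would, in place of code of your own. Each camera call takes 0.05 s, during which the arm holds its last target. There are 200 camera calls.

TASK

Close the recipe-card box on the countertop: with your fingertips push its standing flap over until it lies flat over the mouth, then, keeping it pressed down, push it forward by its ridge until its edge is tucked all the way beneath the retaining lip, and let go so that it stays shut. Only push and press: do not pinch the flap, do not lift the box or shove it out of its place, and leave everything else on the countertop where it is.

Things in the scene. Friction and masses are not known exactly. Their poses are not given: they have to be found in the camera images.
- card_box: loose white plastic recipe-card box, 210 mm (x) by 140 mm (y) by 45 mm high, 1.1 to 1.7 kg. Origin: centre of its underside, z up; x is the level tuck direction, from hinge end to lip end. Its flat top has a mouth (x -45 to 40 mm, 86 mm wide) showing cards; the flap's hinge lies along y at x = -50 mm. Two rails 7 mm high at y = +-52 mm, x -102 to -27 mm, flank the hinge plate
- flap (a joint): angle of the flap, rad: 0 = flat over the mouth (stop), 1.57 = upright, more = leaning back from the lip (stop 2.1). Grey plate, 85 mm from hinge to free edge, 92 mm wide, 4 mm thick, centred on the hinge's plane. Starts standing at 1.45 to 1.95. A soft spring (0.04 N m/rad, 0.07 N m when flat) stands it up again to 1.4 or so whenever it is let go untucked
- flap_slide (a joint): how far flap and hinge have slid along the box's +x, m: 0 = back, 0.020 = fully forward (stop); starts at 0 to 0.003. Friction about 2 N, stays where left. A flat flap's edge is 6 mm short of the lip at 0 and 14 mm beneath it at 0.020. Under the lip a flat flap has 4 mm of play above it; a flap not pressed flat strikes the lip's front and is stopped
- flap_hinge (a point): point on the hinge axis, at its middle, 48.5 mm above the countertop; slides with the flap along the box's x (50 mm behind the box's centre at slide 0); axes as the box's
- flap_edge (a point): middle of the flap's free edge, 85 mm from the hinge axis
- lip_front (a point): middle of the front lower edge of the retaining lip, which stands beyond the mouth, fixed to the box: a ledge 90 mm wide reaching from here (x = 41 mm in the box) to x = 67 mm, underside 54 mm and top 57.5 mm above the countertop, open towards the hinge, closed by a back wall at x = 61 mm
- flap_outer: the flap's outer skin, 82 x 92 x 2 mm: on top when flat, facing away from the lip when standing. Origin on the hinge axis, x from hinge to free edge, z out of the face. Across it runs the push ridge, 70 mm wide, 55 to 59 mm from the hinge axis, 6 mm proud of the face; between hinge and ridge the face (2 mm from the hinge's plane) is bare, with room for a fingertip
- flap_inner: the flap's inner skin, which faces the mouth when flat: 68 x 78 x 2 mm, origin and axes as the outer skin
- spice_jar: glass spice jar with a black twist cap, 46 mm across, 95 mm tall, upright, beyond the lip end of the box; origin under its centre
- marker1: a white dry-erase marker with a dark cap, lying down, 120 mm long, 18 mm thick; origin under its middle, x along it towards the cap; beside the box on its +y side
- marker2: a white dry-erase marker with a dark cap, lying down, 120 mm long, 18 mm thick; origin under its middle, x along it towards the cap; beside the box on its -y side
- marker3: a white dry-erase marker with a dark cap, lying down, 120 mm long, 18 mm thick; origin under its middle, x along it towards the cap; apart, far right
- tape_dispenser: heavy cast-aluminium tape dispenser, 180 x 64 x 92 mm, to the right; origin under its centre
- spring_clamp: red plastic spring clamp lying on its side, about 120 x 75 x 26 mm, far left; origin under its pivot
- trivet: round mint-green silicone trivet, 170 mm across, 9 mm thick, to the left; origin under its centre

How it is judged:
On the way, in this order (a step that is already met when the one before it is completed fails the run):
1. the flap is folded over and lies flat or nearly so (within 0.12 rad) (value of joint flap below 0.12 rad), for 0.05 s.
2. the flap's edge is beneath the lip: slid forward more than 13 mm and flat within 0.08 rad (value of joint flap_slide above 0.013 m and value of joint flap below 0.08 rad), for 0.2 s.
At the end, for the whole second after the job is handed in: The flap is flat (within 0.08 rad) and slid more than 13 mm forward, so that its edge is at least 7 mm beneath the lip; the box is at rest on the countertop within 40 mm of where it began, and the other things are within 30 mm of where they began (all of step 2 and linear speed of card_box below 0.01 m/s and distance of card_box from where it was at the start of the episode below 0.04 m and angle between card_box's own z axis and vertical below 0.05 rad and distance of each of spice_jar, marker1, marker2, marker3, tape_dispenser, spring_clamp, trivet from where it was at the start of the episode below 0.03 m); the robot touches nothing.
It fails at once if the flap is pinched: the fingers press on its outer and inner faces at once (over 2 N each) (contact force between the fingers and flap_outer above 2 N and contact force between the fingers and flap_inner above 2 N).
It fails at once if the box is lifted or tipped (over 12 mm or 0.15 rad) (height (world z) of card_box above 0.012 m or angle between card_box's own z axis and vertical above 0.15 rad).
It fails at once if the box is shoved more than 40 mm (distance of card_box from where it was at the start of the episode above 0.04 m).
It fails at once if the jar, a marker, the tape dispenser, the clamp or the trivet is moved or lifted by more than 30 mm (distance of any of spice_jar, marker1, marker2, marker3, tape_dispenser, spring_clamp, trivet from where it was at the start of the episode above 0.03 m).
It also fails if it takes over 35 s, if anything falls off the work surface, if the arm or the gripper's body presses on something with over 40 N, if the wrist force passes 120 N, or if a joint passes its speed limit or range.

## Working session

There is one attempt and no reset: what is moved stays moved. The work goes in short steps, Python scripts to look and compute and a tool call to move; the robot and the scene stay as the last step left them, time stands still between calls to the robot, and variables do not carry over. Pictures are saved under pics/ and viewed, at most 10 in all, crops included, and the job is handed in when it is done.

Besides the shell and the picture viewer there is one more tool, called after "Emit:" by a JSON object that holds its "api" and its "payload", one argument or row to a line. arm_command: Moves the arm, as the interface text tells. Its arguments: {"type":"object","properties":{"targets":{"type":"array"},"claw":{"type":"number"}},"required":["targets"]}

```bash
mkdir -p pics; cat > h.py <<'E'
import numpy as np, cv2
from station import r
from scipy.spatial.transform import Rotation as R
def save(name,fn):
    o=r.get_obs(); c=r.read_camera(name); cv2.imwrite(fn,c["frame"][:,:,::-1])
    if name=="wrist":
        T=np.eye(4);T[:3,:3]=R.from_quat(o["tool_rot"]).as_matrix();T[:3,3]=o["position"];W=T@c["T_tool_cam"]
    else: W=c["world_from_camera"]
    np.savez(fn+".npz",K=c["mtx"],k1=c["k1"],W=W); return c
def ray(fn,uv):
    d=np.load(fn+".npz");p=np.linalg.inv(d["K"])@np.array([uv[0],uv[1],1.]);k=float(d["k1"])
    rd=np.hypot(p[0],p[1]);q=rd
    for _ in range(30): q=rd/(1+k*q*q)
    s=p[:2]*(q/rd if rd>0 else 1)
    v=d["W"][:3,:3]@np.array([s[0],-s[1],-1]); return d["W"][:3,3],v
def at(fn,uv,z):
    o,v=ray(fn,uv); return o+v*(z-o[2])/v[2]
def proj(fn,P):
    d=np.load(fn+".npz");q=np.linalg.inv(d["W"])@np.append(P,1);s=np.array([q[0],-q[1]])/-q[2]
    s=s*(1+float(d["k1"])*(s@s)); return (d["K"]@np.append(s,1))[:2]
E
python3 - <<'E'
from h import *
for n in("top","scene"): save(n,f"pics/{n}1.png")
o=r.get_obs();print(o)
print(np.load("pics/top1.png.npz")["W"],np.load("pics/scene1.png.npz")["W"])
E
```

```text
{'time_s': 0.1, 'qpos': array([-1.17890259,  0.32175107, -0.07010649,  1.45155158,  0.02258748,
        1.37076466, -0.05691703]), 'joint_velocities': array([ 0.0010161 , -0.00186028,  0.00063222, -0.00372278,  0.00082653,
       -0.00067692, -0.00171276]), 'effort': array([ 3.80310712e-04, -4.94878685e+01, -3.83541696e-01, -3.15209448e+01,
        1.31086697e-02,  7.44814955e-03, -1.19174669e-05]), 'position': array([0.2396604 , 0.60383192, 0.3029322 ]), 'tool_rot': array([ 1.87761214e-01,  9.82214343e-01, -8.34765653e-04, -1.22858111e-04]), 'contact_force': array([-0.59399553,  0.37298727, -0.10199469]), 'wrist_torque': array([0.02806081, 0.01966745, 0.10289735]), 'grasp_force': 0.0, 'grip_width': 0.9995909155572693}
[[ 0.02998172  0.99164211 -0.1254871   0.42768186]
 [-0.99943362  0.03166044  0.01140429  0.01572967]
 [ 0.01528195  0.12507411  0.9920297   1.13046782]
 [ 0.          0.          0.          1.        ]] [[-0.0060438  -0.83646702  0.54798393  1.44259013]
 [ 0.99987362 -0.01311315 -0.00898873 -0.02658164]
 [ 0.01470457  0.54786035  0.83644056  1.37567423]
 [ 0.          0.          0.          1.        ]]
```

View pics/top1.png

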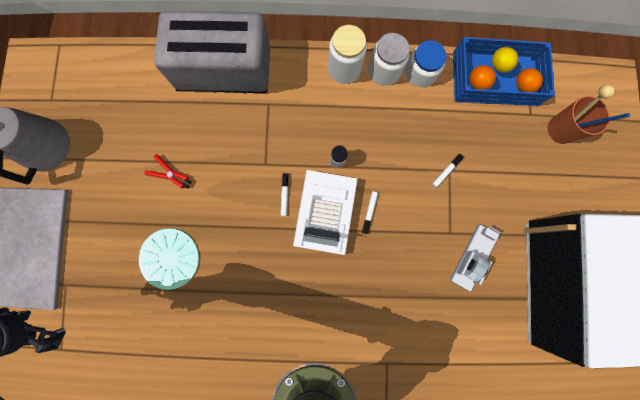

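View pics/scene1.png

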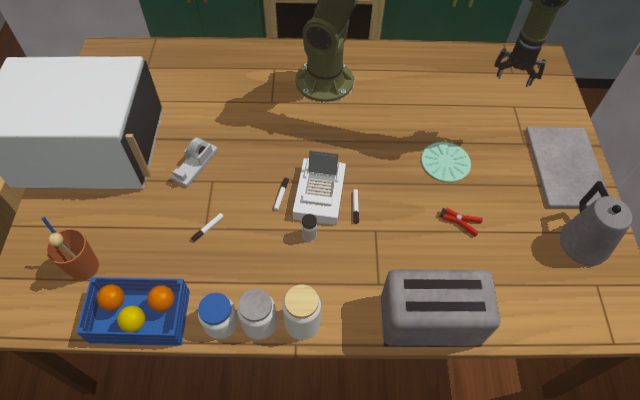

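The box sits near (326,212) in the top view. Its lip end faces up, away from the robot, and the flap stands near (322,235). I'll enlarge a crop of each view for corner readings.

```bash
python3 - <<'E'
from h import *
a=cv2.imread("pics/top1.png")[140:265,265:390];b=cv2.imread("pics/scene1.png")[140:250,260:370]
c=np.hstack([cv2.resize(a,(400,400),interpolation=2),cv2.resize(b,(400,400),interpolation=2)])
for i in range(0,5): pass
cv2.imwrite("pics/c1.png",c)
E
```

```text
(no output)
```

View pics/c1.png

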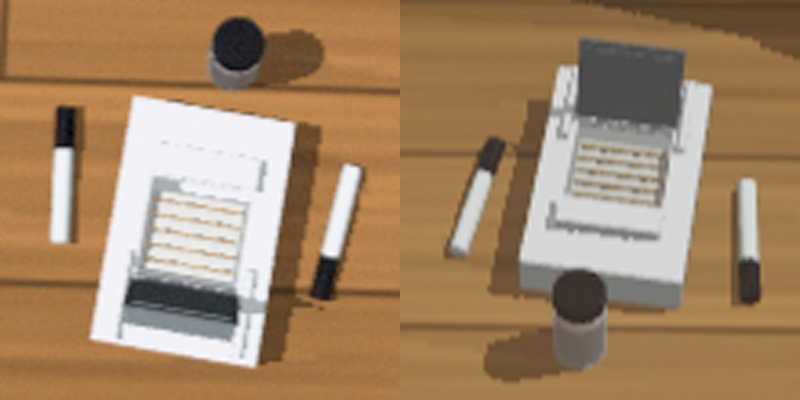

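Left part of the crop: the box's top corners are at (133,97), (295,122), (258,367) and (90,340). The dark flap band runs from y 280 to 340, leaning back. Scene part: the lip-end lower edge and the flap top are clear, with flap corners at (580,38) and (686,50).

```bash
cat > m.py <<'E'
from h import *
t="pics/top1.png";s="pics/scene1.png"
T=lambda x,y:(265+x/3.2-.34,140+y/3.2-.34)
S=lambda x,y:(260+(x-400)/3.636-.36,140+y/3.636-.36)
C=[at(t,T(*p),.045)[:2] for p in [(133,97),(295,122),(258,367),(90,340)]]
print(np.round(C,4)); fl,fr,br,bl=C
for a,b in[(fl,fr),(bl,br),(bl,fl),(br,fr)]: print(np.linalg.norm(a-b),np.arctan2(*(b-a)[::-1]))
print("ctr",np.mean(C,0))
# scene: top face corners
D=[at(s,S(*p),.045)[:2] for p in [(560,66),(712,85),(520,262),(680,280)]]
print(np.round(D,4),np.mean(D,0))
print("jar",at(t,T(238,44),.095),"m",at(t,T(63,175),.009),at(t,T(337,232),.009))
E
python3 m.py
```

```text
[[ 0.6378  0.0406]
 [ 0.6206 -0.0988]
 [ 0.4118 -0.0717]
 [ 0.43    0.0696]]
0.14044153384929664 -1.6932506037012276
0.14243700195807774 -1.6993023550383652
0.20978470955173806 -0.1385911896727054
0.21062398589380715 -0.1290645446781412
ctr [ 0.52503846 -0.01505508]
[[ 0.4128 -0.0691]
 [ 0.4321  0.069 ]
 [ 0.6229 -0.0979]
 [ 0.6386  0.0376]] [ 0.52658828 -0.01507461]
jar [ 0.67531797 -0.04536086  0.095     ] m [0.57317326 0.10047932 0.009     ] [ 0.53049741 -0.14125601  0.009     ]
```

Both cameras agree: box centre (0.526, -0.015), yaw -0.13, and the sizes match. Next is the flap angle, from the edge.

```bash
cat >> h.py <<'E'
C0=np.array([.526,-.015,0]);Y=-.13
def bw(x,y,z): return C0+np.array([x*np.cos(Y)-y*np.sin(Y),x*np.sin(Y)+y*np.cos(Y),z])
def toolbox(o):
    d=np.array(o["position"])-C0;return np.array([d[0]*np.cos(Y)+d[1]*np.sin(Y),-d[0]*np.sin(Y)+d[1]*np.cos(Y),d[2]-.073])
E
cat > /tmp/a.py <<'E'
import sys;sys.path.insert(0,'.')
from m import *
for th in(1.4,1.5,1.6,1.7,1.8,1.9,2.0):
  for y in (.046,-.046):
    P=bw(-.05+.085*np.cos(th),y,.0485+.085*np.sin(th))
    u=proj(s,P);v=proj(t,P)
    print(th,y,"S",np.round((u-[260,140]+.36)*3.636+[400,0]),"T",np.round((v-[265,140]+.34)*3.2))
for x in (-.05-.045,-.05+.03): print(bw(x,0,.05))
E
python3 /tmp/a.py | tail -16
```

```text
1.4 0.046 S [679.  83.] T [132. 255.]
1.4 -0.046 S [572.  70.] T [249. 274.]
1.5 0.046 S [681.  74.] T [130. 265.]
1.5 -0.046 S [573.  62.] T [247. 284.]
1.6 0.046 S [682.  66.] T [128. 276.]
1.6 -0.046 S [575.  54.] T [246. 295.]
1.7 0.046 S [683.  59.] T [127. 287.]
1.7 -0.046 S [576.  47.] T [244. 306.]
1.8 0.046 S [684.  53.] T [125. 298.]
1.8 -0.046 S [578.  40.] T [242. 317.]
1.9 0.046 S [685.  47.] T [123. 308.]
1.9 -0.046 S [579.  35.] T [240. 327.]
2.0 0.046 S [686.  42.] T [122. 318.]
2.0 -0.046 S [581.  30.] T [239. 337.]
[ 0.43180162 -0.00268476  0.05      ]
[ 0.50616876 -0.01240732  0.05      ]
```

Scene row 38 for the top edge gives a flap angle of about 1.85. I'll bring shut fingers over the spot behind the flap.

Emit:
{"api": "arm_command", "payload": {
  "targets": [
    [10,-23,0,0.02],
    [20,-46,0,0.025],
    [20,-46,0,0.025],
    [20,-46,0,0.025],
    [20,-46,0,0.025],
    [20,-46,0,0.025],
    [20,-46,0,0.025],
    [20,-46,0,0.025],
    [20,-46,0,0.025],
    [20,-46,0,0.025],
    [20,-46,0,0.003],
    [10,-23,0,0],
    [-9,-34,0,0],
    [-10,-34,0,0],
    [-10,-33,0,0],
    [0,0,0,0],
    [0,0,0,0]
  ],
  "claw": 0
}}

```text
time_s: 1.8
position: [0.4299, -0.0017, 0.3039]
tool_rot: [0.066, 0.998, 0.001, 0.0]
contact_force: [0.5, 1.4, -0.9]
grip_width: -0.001
grasp_force: 0.0
```

Emit:
{"api": "arm_command", "payload": {
  "targets": [
    [0,0,-25,0],
    [0,0,-30,0],
    [0,0,-30,0],
    [0,0,-30,0],
    [0,0,-20,0],
    [0,0,-5,0],
    [0,0,0,0],
    [0,0,0,0]
  ]
}}

```text
time_s: 2.6
position: [0.431, -0.0008, 0.1649]
tool_rot: [0.064, 0.998, 0.0, 0.001]
contact_force: [-0.4, -0.2, 1.0]
grip_width: -0.0
grasp_force: 0.0
```

```bash
python3 - <<'E'
from h import *
a=save("scene","pics/s2.png")["frame"][100:250,230:400,::-1]
b=save("wrist","pics/w2.png")["frame"][:,:,::-1]
cv2.imwrite("pics/c2.png",np.hstack([cv2.resize(a,(380,335),interpolation=2),cv2.resize(b,(420,263))[:, :] if 0 else cv2.copyMakeBorder(cv2.resize(b,(420,263)),0,72,0,0,0)]))
o=r.get_obs();print(toolbox(o),o["contact_force"])
E
```

```text
[-0.09591645  0.00157518  0.09214661] [0.21920241 0.04791576 0.32848942]
```

View pics/c2.png

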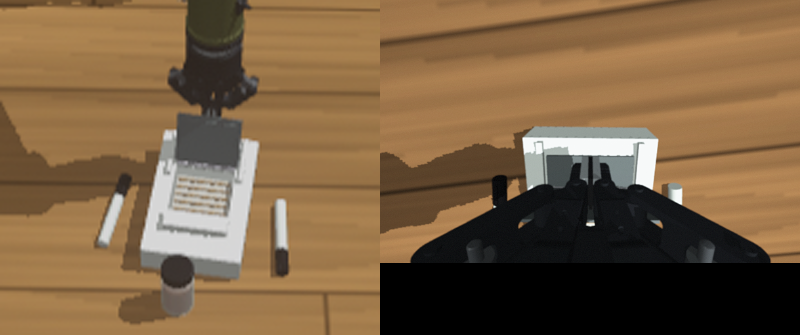

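The shut fingertips are centred behind the flap and clear of it. I'll fold it over along an arc about the hinge.

Emit:
{"api": "arm_command", "payload": {
  "targets": [
    [7,-1,-1,0],
    [7,-1,-1,0],
    [7,-1,-1,0],
    [6,-1,-0.5,0],
    [6,-1,0,0],
    [5,-0.6,-0.7,0],
    [5,-0.6,-0.7,0],
    [5,-0.6,-0.7,0],
    [5.5,-0.7,-2.7,0],
    [5.5,-0.7,-2.8,0],
    [4.2,-0.5,-4.1,0],
    [4.2,-0.5,-4.1,0],
    [3,-0.4,-5.3,0],
    [2.7,-0.4,-5.3,0],
    [0,0,0,0],
    [0,0,0,0]
  ]
}}

```text
time_s: 4.3
position: [0.5031, -0.0114, 0.1338]
tool_rot: [0.065, 0.998, -0.0, -0.0]
contact_force: [0.1, -0.3, 1.4]
grip_width: -0.002
grasp_force: 0.6
```

```bash
python3 - <<'E'
from h import *
a=save("scene","pics/s3.png")["frame"][140:250,250:380,::-1]
cv2.imwrite("pics/c3.png",cv2.resize(a,(700,592),interpolation=2))
o=r.get_obs();print(toolbox(o),o["contact_force"])
E
```

```text
[-0.02323692  0.00061428  0.06095449] [-0.74395027  0.19136076  0.90110247]
```

View pics/c3.png

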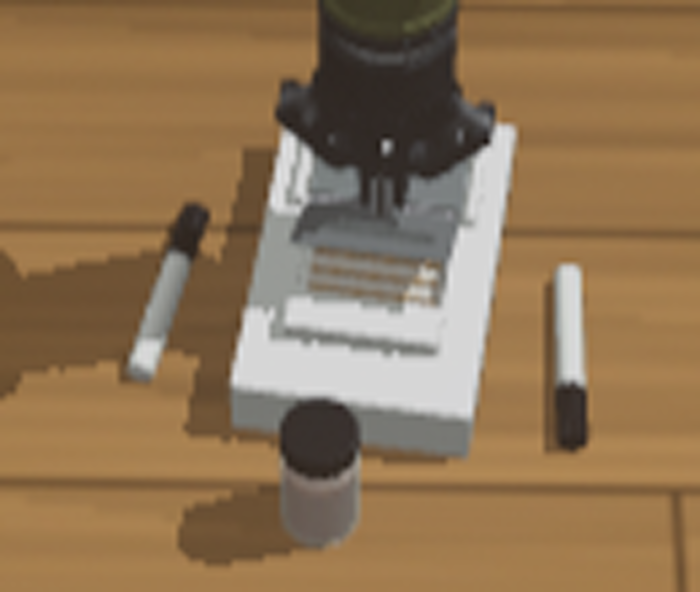

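The flap leans forward over the mouth with its edge near (370,240) in the crop. The fingertips press on it near (380,210), and the box hasn't moved. I'll continue down to flat.

Emit:
{"api": "arm_command", "payload": {
  "targets": [
    [1,-0.1,-3,0],
    [1,-0.1,-3,0],
    [0,0,-2,0],
    [0,0,-2,0],
    [0,0,-1,0],
    [0,0,0,0],
    [0,0,0,0]
  ]
}}

```text
time_s: 5.05
position: [0.5066, -0.0118, 0.1254]
tool_rot: [0.065, 0.998, 0.001, 0.001]
contact_force: [-3.1, -1.5, 17.7]
grip_width: -0.005
grasp_force: 9.4
```

```bash
python3 - <<'E'
from h import *
a=save("scene","pics/s4.png")["frame"][140:250,250:380,::-1]
cv2.imwrite("pics/c4.png",cv2.resize(a,(700,592),interpolation=2))
E
```

```text
(no output)
```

View pics/c4.png

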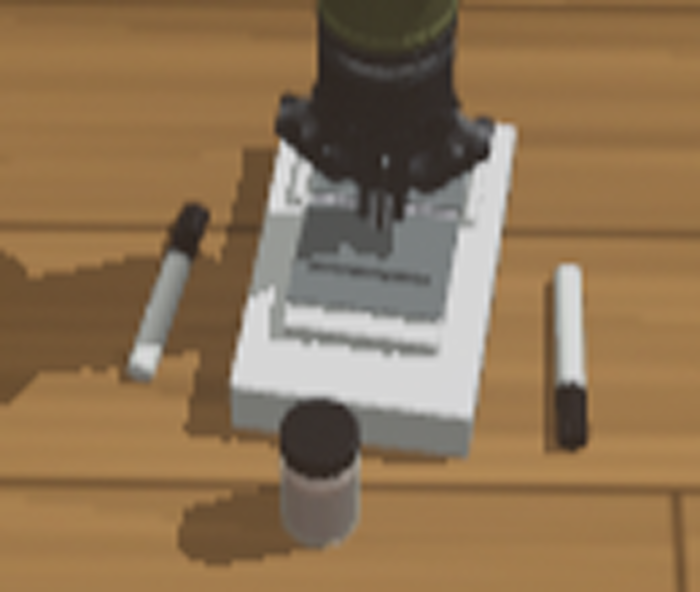

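The flap is flat. Its ridge, near (368,272), is ahead of the fingertips at (380,228). I'll push forward while holding the press.

Emit:
{"api": "arm_command", "payload": {
  "targets": [
    [3,-0.4,0,0],
    [3,-0.4,0,0],
    [3,-0.4,0,0],
    [3,-0.4,0,0],
    [3,-0.4,0,0],
    [0,0,0,0]
  ]
}}

```text
time_s: 5.7
position: [0.5101, -0.0124, 0.1248]
tool_rot: [0.065, 0.998, 0.002, -0.015]
contact_force: [-41.0, 2.5, 58.2]
grip_width: -0.003
grasp_force: 32.0
```

```bash
python3 - <<'E'
from h import *
a=save("scene","pics/s5.png")["frame"][140:250,250:380,::-1]
cv2.imwrite("pics/c5.png",cv2.resize(a,(700,592),interpolation=2))
o=r.get_obs();print(toolbox(o),o["contact_force"])
E
```

```text
[-0.01610902  0.00051214  0.0518161 ] [-40.79021836   3.37603564  58.43711172]
```

View pics/c5.png

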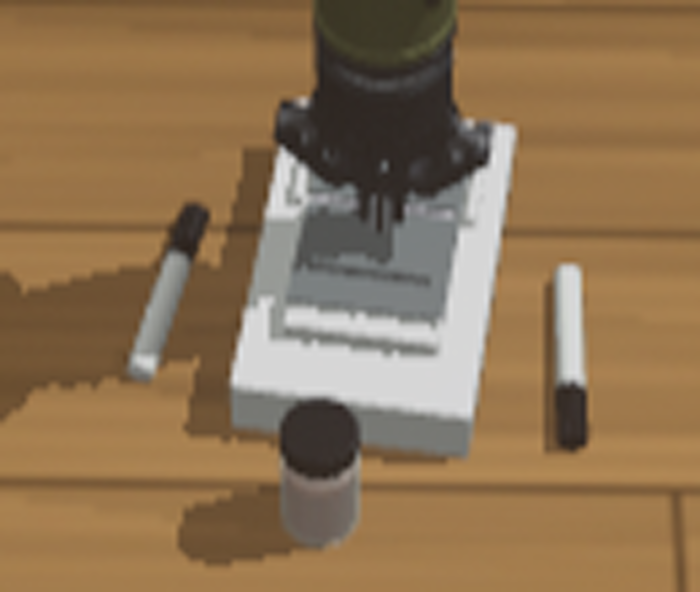

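The horizontal force reached 41 N and the flap isn't sliding, because pressing this hard jams it by friction. The box hasn't moved. I'll back off and press lightly.

Emit:
{"api": "arm_command", "payload": {
  "targets": [
    [-5,0.7,0,0],
    [-5,0.7,0.5,0],
    [0,0,0.5,0],
    [0,0,0,0]
  ]
}}

```text
time_s: 6.15
position: [0.5079, -0.012, 0.1254]
tool_rot: [0.065, 0.998, 0.001, -0.003]
contact_force: [-12.0, 0.5, 23.1]
grip_width: 0.003
grasp_force: 12.5
```

Emit:
{"api": "arm_command", "payload": {
  "targets": [
    [-2,0.3,1,0],
    [0,0,0.5,0],
    [0,0,0,0],
    [0,0,0,0]
  ]
}}

```text
time_s: 6.55
position: [0.5074, -0.0119, 0.1257]
tool_rot: [0.065, 0.998, 0.0, -0.001]
contact_force: [-3.4, -1.5, 7.6]
grip_width: -0.001
grasp_force: 4.4
```

Emit:
{"api": "arm_command", "payload": {
  "targets": [
    [2,-0.3,0,0],
    [2,-0.3,0,0],
    [2,-0.3,0,0],
    [0,0,0,0],
    [0,0,0,0]
  ]
}}

```text
time_s: 7.05
position: [0.5087, -0.0121, 0.1254]
tool_rot: [0.065, 0.998, 0.001, -0.008]
contact_force: [-18.4, 2.1, 24.7]
grip_width: -0.0
grasp_force: 13.5
```

The fingertip is sticking to the bare face. I'll unload it, slide lightly forward to the ridge, then press and push there.

Emit:
{"api": "arm_command", "payload": {
  "targets": [
    [-3,0.4,1.5,0],
    [-2,0.3,1.5,0],
    [0,0,1,0],
    [2,-0.3,0.5,0],
    [3,-0.4,0,0],
    [3,-0.4,0,0],
    [3,-0.4,0,0],
    [0,0,0,0]
  ]
}}

```text
time_s: 7.85
position: [0.5211, -0.0137, 0.1301]
tool_rot: [0.065, 0.998, -0.0, 0.001]
contact_force: [0.1, 0.7, 1.6]
grip_width: 0.004
grasp_force: 0.5
```

Emit:
{"api": "arm_command", "payload": {
  "targets": [
    [2,-0.3,-0.5,0],
    [2,-0.3,-0.5,0],
    [2,-0.3,-0.5,0],
    [0,0,0,0]
  ]
}}

```text
time_s: 8.25
position: [0.5257, -0.0144, 0.1286]
tool_rot: [0.065, 0.998, 0.0, -0.001]
contact_force: [-5.4, 0.9, 5.7]
grip_width: -0.002
grasp_force: 3.2
```

```bash
python3 - <<'E'
from h import *
a=save("scene","pics/s6.png")["frame"][140:250,250:380,::-1]
cv2.imwrite("pics/c6.png",cv2.resize(a,(700,592),interpolation=2))
o=r.get_obs();print(toolbox(o),o["contact_force"])
E
```

```text
[-0.00040656  0.00053545  0.05565729] [-4.8367043   0.38288167  5.11362884]
```

View pics/c6.png

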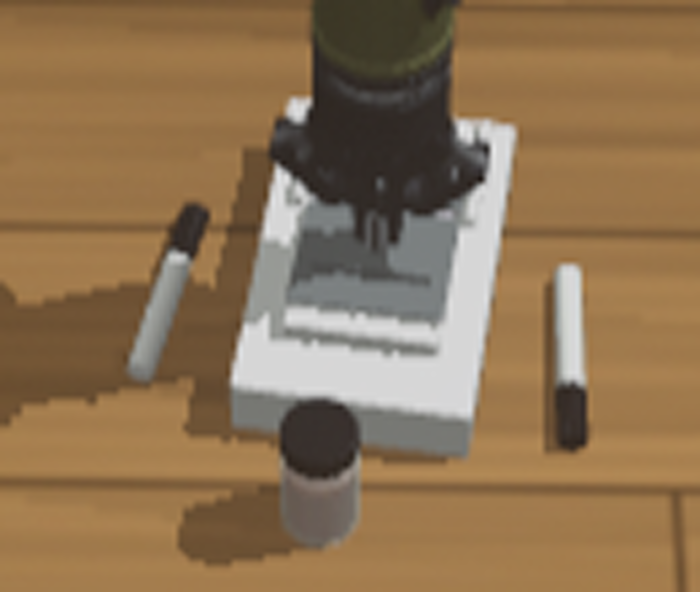

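```bash
python3 - <<'E'
from h import *
s="pics/s6.png"
P=lambda *b:np.round((proj(s,bw(*b))-[250,140]+.4)*5.385)
for n,b in dict(tipc=(0,0,.0557),tipf=(.0106,0,.0557),tipL=(.0106,-.0145,.0557),tipR=(.0106,.0145,.0557),ridgeL=(.009,-.035,.0565),ridgeR=(.009,.035,.0565),edgeL=(.035,-.046,.0505),edgeR=(.035,.046,.0505),lipL=(.041,-.045,.0575),lipR=(.041,.045,.0575),lipbL=(.067,-.045,.0575),lipbR=(.067,.045,.0575),c1=(.105,-.07,.045),c2=(.105,.07,.045)).items(): print(n,P(*b))
f=cv2.imread(s)[170:215,285:350];cv2.imwrite("pics/c7.png",cv2.resize(f,(800,554),interpolation=cv2.INTER_CUBIC))
a=cv2.imread("pics/s4.png")
E
```

```text
tipc [378. 240.]
tipf [375. 255.]
tipL [351. 252.]
tipR [400. 258.]
ridgeL [317. 245.]
ridgeR [435. 259.]
edgeL [292. 285.]
edgeR [448. 304.]
lipL [292. 287.]
lipR [445. 306.]
lipbL [285. 324.]
lipbR [440. 343.]
c1 [232. 386.]
c2 [474. 416.]
```

View pics/c7.png

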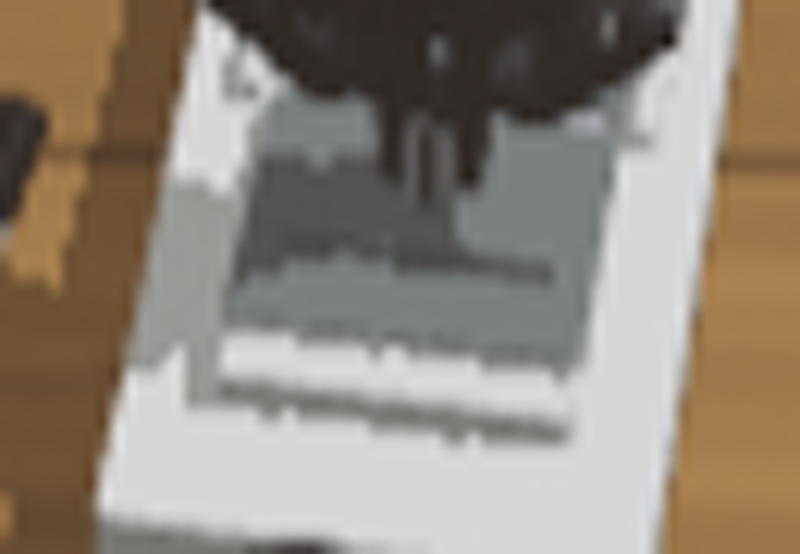

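The projection explains the jam. The visible lip front is about 18 px lower than the model, and the ridge is about 20 mm forward of its slide-0 place. So the flap slid fully forward while folding and its edge is lying on top of the lip. The tip heights fit an angle of about 0.15, so step 1 isn't met yet. To mend it, I'll press near the hinge and drag the flap back by friction until the edge drops in front of the lip.

Emit:
{"api": "arm_command", "payload": {
  "targets": [
    [-3,0.4,2,0],
    [-4,0.5,0,0],
    [-4,0.5,-0.5,0],
    [-4,0.5,-1,0],
    [-3,0.4,-2,0],
    [0,0,-1.5,0],
    [0,0,0,0]
  ]
}}

```text
time_s: 9.0
position: [0.5086, -0.0121, 0.126]
tool_rot: [0.065, 0.998, 0.0, 0.0]
contact_force: [0.4, -0.6, 5.9]
grip_width: 0.002
grasp_force: 2.7
```

Emit:
{"api": "arm_command", "payload": {
  "targets": [
    [0,0,-1,0],
    [-2,0.3,0,0],
    [-3,0.4,0,0],
    [-3,0.4,0,0],
    [0,0,0,0]
  ]
}}

```text
time_s: 9.5
position: [0.5011, -0.0111, 0.1252]
tool_rot: [0.065, 0.998, 0.0, 0.001]
contact_force: [1.1, -0.6, 5.6]
grip_width: 0.003
grasp_force: 3.1
```

Emit:
{"api": "arm_command", "payload": {
  "targets": [
    [0,0,-1,0],
    [-3,0.4,0,0],
    [-3,0.4,0,0],
    [-3,0.4,0,0],
    [-2,0.3,0,0],
    [0,0,0,0]
  ]
}}

```text
time_s: 10.1
position: [0.4893, -0.0094, 0.1236]
tool_rot: [0.065, 0.998, 0.0, 0.0]
contact_force: [2.1, -0.6, 3.9]
grip_width: -0.002
grasp_force: 1.9
```

```bash
cat > look.py <<'E'
import sys
from h import *
s=sys.argv[1];f=save("scene",s)["frame"][170:215,285:350,::-1]
cv2.imwrite(s.replace("/s","/c"),cv2.resize(f,(800,554),interpolation=cv2.INTER_CUBIC))
P=lambda *b:np.round((proj(s,bw(*b))-[285,170]+.46)*12.31)
for sl in(0,.01,.02):
  for th in (0,.15):
    c,q=np.cos(th),np.sin(th)
    print(sl,th,"ridge",[P(-.05+sl+.059*c-.002*q,y,.0485+.059*q+.002*c) for y in(-.035,.035)],"edge",[P(-.05+sl+.085*c,y,.0505+.085*q) for y in(-.046,.046)])
print("lip",P(.041,-.045,.0575),P(.041,.045,.0575))
o=r.get_obs();print(toolbox(o),o["contact_force"])
E
python3 look.py pics/s8.png
```

```text
0 0 ridge [array([294., 205.]), array([564., 237.])] edge [array([237., 283.]), array([594., 326.])]
0 0.15 ridge [array([295., 182.]), array([565., 215.])] edge [array([237., 252.]), array([596., 295.])]
0.01 0 ridge [array([289., 237.]), array([559., 269.])] edge [array([231., 315.]), array([589., 359.])]
0.01 0.15 ridge [array([289., 214.]), array([560., 247.])] edge [array([231., 284.]), array([591., 328.])]
0.02 0 ridge [array([283., 268.]), array([554., 302.])] edge [array([225., 347.]), array([584., 391.])]
0.02 0.15 ridge [array([283., 246.]), array([555., 279.])] edge [array([224., 317.]), array([586., 361.])]
lip [237. 287.] [588. 330.]
[-0.03706809  0.00077329  0.0505259 ] [1.72606016 0.22633346 3.41815153]
```

View pics/c8.png

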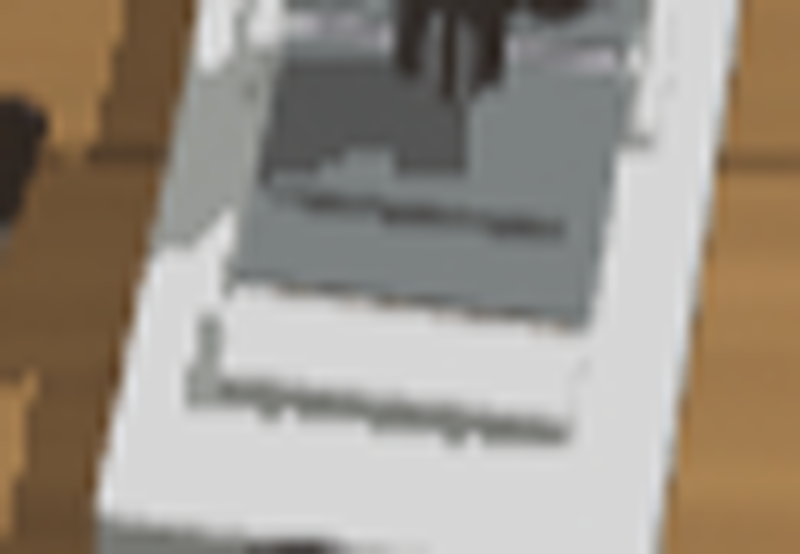

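The flap is back: the ridge line runs (290,195) to (560,230), matching slide 0 and flat, with a sliver of cards visible before the lip. Next I'll press firmly and drive it forward flat.

Emit:
{"api": "arm_command", "payload": {
  "targets": [
    [0,0,-1,0],
    [0,0,-1,0],
    [0,0,0,0],
    [0,0,0,0],
    [0,0,0,0]
  ]
}}

```text
time_s: 10.65
position: [0.49, -0.0095, 0.123]
tool_rot: [0.065, 0.998, 0.0, 0.0]
contact_force: [-1.2, -0.5, 14.6]
grip_width: -0.003
grasp_force: 7.5
```

Emit:
{"api": "arm_command", "payload": {
  "targets": [
    [2,-0.3,0,0],
    [2,-0.3,0,0],
    [2,-0.3,0,0],
    [2,-0.3,0,0],
    [0,0,0,0]
  ]
}}

```text
time_s: 11.15
position: [0.4981, -0.0107, 0.1229]
tool_rot: [0.065, 0.998, 0.0, 0.0]
contact_force: [-0.9, 0.2, 14.7]
grip_width: 0.004
grasp_force: 7.4
```

Emit:
{"api": "arm_command", "payload": {
  "targets": [
    [2,-0.3,0,0],
    [2,-0.3,0,0],
    [2,-0.3,0,0],
    [2,-0.3,0,0],
    [2,-0.3,0,0],
    [0,0,0,0]
  ]
}}

```text
time_s: 11.75
position: [0.5082, -0.0121, 0.123]
tool_rot: [0.065, 0.998, 0.001, 0.0]
contact_force: [-1.4, 0.1, 15.5]
grip_width: -0.003
grasp_force: 7.3
```

Emit:
{"api": "arm_command", "payload": {
  "targets": [
    [2,-0.3,0,0],
    [1,-0.1,0,0],
    [0,0,0,0],
    [0,0,0,0]
  ]
}}

```text
time_s: 12.15
position: [0.5095, -0.0123, 0.1228]
tool_rot: [0.065, 0.998, 0.001, -0.002]
contact_force: [-5.4, 1.0, 19.1]
grip_width: 0.001
grasp_force: 9.7
```

The forward force is rising after 19.5 mm of travel, so the flap should be at the stop. The tip height hasn't changed. I'll check the ridge row numerically.

```bash
python3 look.py pics/s9.png | grep -E "ridge|lip|\[-?0"; python3 - <<'E'
import cv2
for s in("s8","s9"):
  f=cv2.imread(f"pics/{s}.png",0)
  for u in(312,325,328): print(s,u,f[180:208,u].tolist())
E
```

```text
0 0 ridge [array([294., 205.]), array([564., 237.])] edge [array([237., 283.]), array([594., 326.])]
0 0.15 ridge [array([295., 182.]), array([565., 215.])] edge [array([237., 252.]), array([596., 295.])]
0.01 0 ridge [array([289., 237.]), array([559., 269.])] edge [array([231., 315.]), array([589., 359.])]
0.01 0.15 ridge [array([289., 214.]), array([560., 247.])] edge [array([231., 284.]), array([591., 328.])]
0.02 0 ridge [array([283., 268.]), array([554., 302.])] edge [array([225., 347.]), array([584., 391.])]
0.02 0.15 ridge [array([283., 246.]), array([555., 279.])] edge [array([224., 317.]), array([586., 361.])]
lip [237. 287.] [588. 330.]
[-0.01663986  0.00052876  0.04984848] [-5.08735019  1.40616494 19.8044892 ]
s8 312 [85, 85, 85, 112, 127, 112, 85, 109, 127, 127, 127, 127, 127, 108, 170, 207, 214, 214, 214, 214, 214, 185, 133, 134, 192, 214, 214, 214]
s8 325 [127, 127, 127, 127, 127, 127, 127, 106, 83, 111, 128, 127, 127, 127, 127, 121, 188, 214, 214, 214, 214, 214, 214, 178, 119, 134, 192, 214]
s8 328 [127, 127, 127, 127, 127, 127, 127, 112, 86, 109, 126, 127, 127, 127, 127, 114, 163, 204, 214, 214, 214, 214, 214, 186, 133, 129, 191, 214]
s9 312 [85, 85, 85, 85, 85, 85, 85, 86, 111, 126, 127, 106, 82, 111, 175, 207, 214, 214, 214, 214, 214, 185, 133, 134, 192, 214, 214, 214]
s9 325 [117, 126, 126, 126, 126, 126, 126, 126, 126, 127, 126, 127, 119, 91, 108, 142, 194, 214, 214, 214, 214, 214, 214, 178, 119, 134, 192, 214]
s9 328 [128, 126, 126, 126, 127, 126, 126, 127, 127, 126, 127, 126, 127, 106, 82, 111, 175, 207, 214, 214, 214, 214, 214, 185, 133, 129, 190, 214]
```

The ridge moved forward by about 5.5 px (20 mm) while the lip's front row stayed put, so the edge is beneath the lip. I'll release straight up.

Emit:
{"api": "arm_command", "payload": {
  "targets": [
    [0,0,2,0],
    [0,0,3,0],
    [0,0,10,0],
    [0,0,30,0],
    [0,0,40,0],
    [0,0,30,0],
    [0,0,0,0],
    [0,0,0,0],
    [0,0,0,0],
    [0,0,0,0]
  ]
}}

```text
time_s: 13.2
position: [0.5093, -0.0127, 0.235]
tool_rot: [0.065, 0.998, -0.0, -0.001]
contact_force: [-0.2, -0.3, 0.5]
grip_width: -0.003
grasp_force: 0.0
```

```bash
python3 look.py pics/s10.png | tail -1; python3 - <<'E'
import cv2
for s in("s9","s10"):
  f=cv2.imread(f"pics/{s}.png",0)
  for u in(312,325,328): print(s,u,f[180:208,u].tolist())
E
```

```text
[-1.66804262e-02  1.12510371e-04  1.62201995e-01] [-0.39668095 -0.12839586 -0.46933712]
s9 312 [85, 85, 85, 85, 85, 85, 85, 86, 111, 126, 127, 106, 82, 111, 175, 207, 214, 214, 214, 214, 214, 185, 133, 134, 192, 214, 214, 214]
s9 325 [117, 126, 126, 126, 126, 126, 126, 126, 126, 127, 126, 127, 119, 91, 108, 142, 194, 214, 214, 214, 214, 214, 214, 178, 119, 134, 192, 214]
s9 328 [128, 126, 126, 126, 127, 126, 126, 127, 127, 126, 127, 126, 127, 106, 82, 111, 175, 207, 214, 214, 214, 214, 214, 185, 133, 129, 190, 214]
s10 312 [127, 128, 127, 127, 127, 128, 127, 127, 128, 128, 114, 86, 110, 128, 175, 207, 214, 214, 214, 214, 214, 185, 133, 135, 192, 214, 215, 214]
s10 325 [124, 127, 127, 128, 128, 127, 127, 128, 127, 127, 128, 128, 107, 83, 112, 143, 194, 214, 214, 214, 214, 214, 214, 178, 120, 135, 192, 214]
s10 328 [130, 127, 128, 128, 127, 128, 128, 128, 128, 127, 128, 128, 120, 95, 110, 128, 175, 207, 214, 214, 214, 214, 214, 185, 134, 129, 191, 214]
```

The flap stays held under the lip, with only the expected small rise in its play, and the box hasn't moved. Handing in.

```bash
python3 -c "
from station import r
print(r.job_done())"
```

```text
the job is handed in; nothing more can be done
None
```

The box is closed and handed in: the flap lies flat with its edge about 14 mm under the lip, and the last camera check after letting go showed it holding there. The first fold slid it onto the top of the lip, so I dragged it back and tucked it using fingertip friction on its face rather than pushing the ridge; the hand-in returned no verdict.

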